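# Load the scent cassette into the leaning bay of the smell-test reader

### The job

Take the tall notched scent cassette out of the desk rack and slide it, notched end first, into the leaning slot of the white reader, pushing it past the spring catch until it sits fully home on the bottom of the slot, then let go. Leave the short blanking plate in the rack and do not disturb the bottles or the lying pen.

Things in the scene. Friction and masses are not known exactly. Their poses are not given: they have to be found in the camera images.
- cassette: Flat white plastic slab, 10 mm thick (own x), 60 wide (own y), 110 tall (own z), about 80 g, thin ribs near the top. Origin: centre of its underside, the end that enters the slot. Each narrow side has a notch 4 mm deep, 23 to 37 mm above the underside (same both sides: either way round fits). Stands upright in either pocket of the rack, underside 10 mm and top 120 mm above the table.
- blank: Blanking plate in the other pocket of the rack: same thickness and width (10 x 60 mm) but only 78 mm tall and without notches. Origin: centre of its underside, axes as the cassette. Stays where it is.
- rack: Fixed white desk rack, 80 (own x) x 190 (own y) x 35 mm high, origin at the centre of its underside. Two pockets 12 x 62 mm, 25 mm deep, at own y = +42 and -42 mm, the slabs' thickness along own x.
- reader: Fixed white desktop reader, about 230 (own x) x 196 (own y) mm, rear body 125 mm high; origin on the table below the middle of its slanted face, own -x its front. The face (116 mm along the slope) lies 30 degrees from level, looking up and to the front; lower edge 76 mm, upper edge 134 mm above the table. A grey 60 x 100 mm block with the slot lies flush in a 124 mm wide recess in it.
- bay (a point): Nominal slot mouth in the plane of the slanted face, 105 mm above the table. Own z: outward normal; own y: along the slot's long side; own x: up the slope. Slot: 11.6 (x) by 61.6 mm (y), 60 deep along -z, the first 6 mm flare 3 mm wider each way. The grey block is fixed anywhere across its recess: the true slot middle is -10 to +10 mm along own y from here (0 along x); see it or find it by touch.
- bottle_a: Loose small amber bottle, diameter 30 mm, 62 mm tall, origin at its underside; bystander between rack and reader.
- bottle_b: Loose small amber bottle like the others, on the far left side of the reader; bystander.
- bottle_c: Loose small amber bottle like the others, behind the rack; bystander.
- pen: Loose white test pen with a blue cap lying on the table in front of the reader, about 120 mm long (own y), 16 mm thick; origin at the middle of its underside; bystander.
- bay_floor (a point): Nominal middle of the slot's bottom, 60 mm below point bay along its -z, same axes and same unknown y shift. Cassette home: underside here, 50 mm standing out. Two sprung steel rollers stand 3 mm into the slot, one from each end wall (y), 30 mm deep; from 26 mm depth on the cassette must be pushed (some 5 to 15 N, its weight does not do it); when home the rollers lie in its notches.
Not all that is in view belongs to the job. What is shaped like the cassette but green or pink is not meant.

How it is judged (in metres and radians):
On the way:
1. the cassette is lifted clear of the rack (height (world z) of cassette above 0.065 m), for 0.1 s.
At the end, for the whole second after the job is handed in: The cassette stands in the reader's slot, lined up with it to 0.08 rad, with its underside 60 mm (within 4 mm) below the face, at rest and let go; the blanking plate is still in the rack within 20 mm of its start (z of cassette in the frame of bay between -0.065 and -0.056 m and x of cassette in the frame of bay between -0.004 and 0.004 m and y of cassette in the frame of bay between -0.014 and 0.014 m and angle between the z axis of cassette and the z axis of bay, either way round below 0.08 rad and linear speed of cassette below 0.02 m/s and distance of blank from where it was at the start of the episode below 0.02 m); the robot touches nothing.
It fails at once if a bottle is moved more than 25 mm or tipped (distance of any of bottle_a, bottle_b, bottle_c from where it was at the start of the episode above 0.025 m or angle between any of bottle_a, bottle_b, bottle_c's own z axis and vertical above 0.6 rad).
It fails at once if the lying pen is moved more than 30 mm (distance of pen from where it was at the start of the episode above 0.03 m).
It fails at once if the blanking plate is lifted or pulled from the rack (distance of blank from where it was at the start of the episode above 0.02 m).
It also fails if it takes over 48 s, if anything falls off the work surface, if the arm or the gripper's body presses on something with over 40 N, if the wrist force passes 120 N, or if a joint passes its speed limit or range.

### The arm

A 6-joint arm with a two-finger parallel gripper is mounted at the origin on the work surface. World frame = base frame: x ahead of the robot, y to its left, z up, the work surface at z = 0. Lengths are in mm, angles in rad, forces in N, time in s.
With the tool pointing down it reaches from about 300 to 775 mm from the base axis. Payload 14.6 kg.
Tool frame: the origin (TCP) lies midway between the tips of the shut fingers; the grasp point (between the pads) lies 19 mm behind it; x points along the fingers, z is the direction in which the jaws open and shut, and the axes are right-handed (so a half turn about x gives the same grasp; the last joint's range is limited). The gripper opens to 94 mm and grips with 3 to 60 N. Pads are 16 mm wide; open, the fingers measure 119 mm over their backs; the gripper's body (75 mm by 177 mm) begins 78 mm behind the grasp point.
Start: joints at [-1.351, 0.3, 1.521, -0, 1.321, -0.067], TCP at [155.58, -527.527, 205.446] pointing down, gripper open.
Joint ranges: [-3.03, 3.03], [-0.79, 2.21], [0.23, 2.52], [-1.04, 4.18], [0, 3.07], [-2.55, 2.55]. Speed limits (rad/s): [2.22, 2.22, 2.57, 3.14, 3.14, 3.14].

### API

Orientations are given as [roll, pitch, yaw] about the fixed x, y, z axes, in that order (R = Rz(yaw) Ry(pitch) Rx(roll)).
In Python, from cell import * gives the robot as it stands.
- The arm moves only by the tool play_rows, never from a script. Its argument "motion" is one flat list of numbers, 7 for each row, row after row: the turn, a rotation vector about the tool's x, y, z in rad, then the shift along the tool's x, y, z in m, then the closure, from -1 (fully open) to 1 (shut), so that 0 is half open. In form: [rx, ry, rz, x, y, z, fingers, rx, ry, rz, x, y, z, fingers, ...]. A call has 1 to 20 rows; each row shifts and turns the pose as measured when the row begins, along the tool's axes as they then stand; what a row does not reach is not made up. A row lasts 1/10 s, in which the tool goes at most 50 mm and 8.59 degrees, less where a joint would pass 70% of its speed; a pose out of reach is approached as far as the arm can. A call with a gripper value outside its range is refused whole. The fingers move at their own pace and stop on an object; "newtons" is the grip in N (left out, the last holds). Time passes only in rows, so rows that do not move let the fingers close. It gives the time, the measured TCP pose, the force and the opening at its end, in the units of the state.
- read_state(): the state, without advancing time (a new reading comes with each control period).
- camera(name): name is "side" or "top"; returns (picture, depth): 420x560x3 uint8, blue, green, red; 420x560 float32, mm along the optical axis (not along the pixel's ray), 0 where there is no reading.
- camera_params(name): a dict with "fx", "fy", "cx", "cy" (pixels), "k1" (the pictures are not rectified: a ray, as slopes to the right and down, at radius r is drawn at 1 + k1 r^2 times it, then the intrinsics apply), "T" (4x4, takes a point from camera to world coordinates). Camera axes: x right, y down, z forward; pixel columns grow to the right and rows downward; lengths in mm; the calibration is good to about 2 mm. A picture is of the moment at which its call begins. camera_params takes no time and is no camera call.
- sign_off(): hands the job in, once; it reports no verdict.
Trained networks look in the newest picture that a camera, given by its name, has taken for a name from the list of things; names that differ only in an ending like _2 or _b are one class to them, and where a whole thing is asked for, a point or a joint stands for the part that bears it (a point fixed in the world has none). Each returns a list of dicts, best first, with "conf" (0 to 1); they miss things now and then, are a little off and sometimes report something else, mostly with a low value. They report only what shows in the picture. A call takes as long as a camera call. They do not tell look-alikes from the thing itself.
- masks_of(camera, name): "region" (420x560 bool, what is visible of it).
- place_of(camera, name): "at" ([x, y, z] in mm, in the coordinates of the camera as it stood for that picture, good to about 4 mm: a listed point, or the origin of a listed thing).
The state is a dict: "clock": time; "joints": joint angles; "qd": joint speeds; "effort": joint torques, N m; "eef_pos": TCP position; "eef_rot": TCP orientation; "wrist_force": force on the tool from outside, world axes, zero at the start; "moment": the same for the moment, N m; "finger_gap": finger opening in mm.
Only numpy, scipy, OpenCV 4.12 (cv2) and the standard library are available. Lean on these libraries where they do the work, as an engineer would, in place of code of your own. Each camera call takes 0.05 s, during which the arm holds its last target.

## Working session

There is one attempt and no reset: what is moved stays moved. The work goes in short steps, Python scripts to look and compute and a tool call to move; the robot and the scene stay as the last step left them, time stands still between calls to the robot, and variables do not carry over. Pictures are saved under pics/ and viewed, and the job is handed in when it is done.

Besides the shell and the picture viewer there is one more tool, called after ">>>" by a JSON object that holds its "op" and its "data", one argument or row to a line. play_rows: Moves the arm, as the interface text tells. Its arguments: {"type":"object","properties":{"motion":{"type":"array","items":{"type":"number"}},"newtons":{"type":"number"}},"required":["motion"]}

```bash
ls; mkdir -p pics
python3 - <<'E'
from cell import *
import cv2,numpy as np
print(read_state())
for n in("side","top"):
    p,d=camera(n); cv2.imwrite(f"pics/{n}0.png",p); np.save(f"pics/{n}0.npy",d)
    print(n,camera_params(n))
    for t in("cassette","blank","rack","reader","bay","bottle_a","pen"):
        try:
            T=np.array(camera_params(n)["T"])
            for r in place_of(n,t)[:4]:
                print(n,t,round(r["conf"],2),np.round((T@np.r_[r["at"],1])[:3],1))
        except Exception as e: print(t,e)
E
```

```text
pics
{'clock': 0.0, 'joints': array([-1.35058851e+00,  3.00491825e-01,  1.52158787e+00, -1.36319090e-05,
        1.32069489e+00, -6.65678562e-02]), 'qd': array([-0.0012735 , -0.00075053, -0.0006569 , -0.00171256,  0.00028818,
       -0.00026186]), 'effort': array([-2.08350255e-03, -5.31807554e+01, -3.52738094e+01,  7.07661593e-02,
        2.44112348e-02, -1.01505952e-04]), 'eef_pos': array([ 155.52622218, -527.27594309,  204.8720916 ]), 'eef_rot': array([3.08619572, 1.56961432, 1.80217845]), 'wrist_force': array([-0.0405474, -0.2878491, -0.5816823]), 'moment': array([-0.03414419, -0.05533427, -0.02885941]), 'finger_gap': 93.95995723671527}
side {'fx': 426.5479137341659, 'fy': 426.5479137341659, 'cx': 272.8371852297069, 'cy': 211.818111537509, 'k1': -0.07488018390778098, 'T': array([[ 9.64253125e-01, -1.40675469e-01,  2.24558060e-01,
         2.55414206e+02],
       [-2.64808767e-01, -4.80858419e-01,  8.35853754e-01,
        -9.21842578e+02],
       [-9.60348509e-03, -8.65439537e-01, -5.00921331e-01,
         6.11983482e+02],
       [ 0.00000000e+00,  0.00000000e+00,  0.00000000e+00,

[... 692 characters left out ...]
62585e-01, -2.16625817e-02,  2.34663760e-03,
        -3.72716543e+01],
       [-7.50554066e-04, -7.33953151e-02, -9.97302644e-01,
         1.17727482e+03],
       [ 0.00000000e+00,  0.00000000e+00,  0.00000000e+00,
         1.00000000e+00]])}
top cassette 0.78 [ 379.4 -419.6   -0.9]
top cassette 0.56 [ 458.9 -312.9   10.7]
top cassette 0.5 [ 354.9 -276.3   -3.1]
top blank 0.57 [ 465.2 -233.     9.3]
top blank 0.44 [554.8 162.3 105.7]
top rack 0.7 [ 460.  -265.3   -1.5]
top rack 0.24 [545.2  36.4   1.3]
top reader 0.87 [551.1 167.7  -1.4]
top bay 0.75 [549.8 166.  103.2]
top bottle_a 0.57 [569.3 313.9  -0.9]
top bottle_a 0.42 [ 5.449e+02 -2.929e+02 -2.000e-01]
top pen 0.73 [407.5 184.3  -2.6]
```

View pics/side0.png

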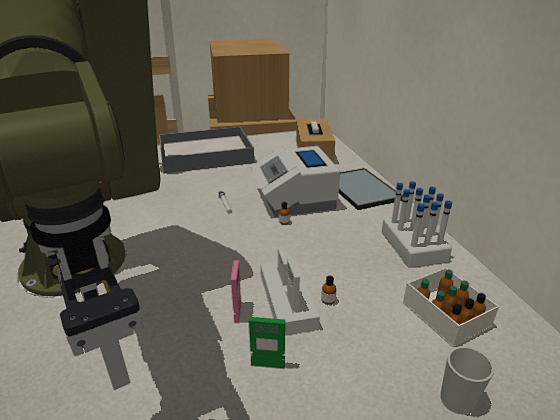

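View pics/top0.png

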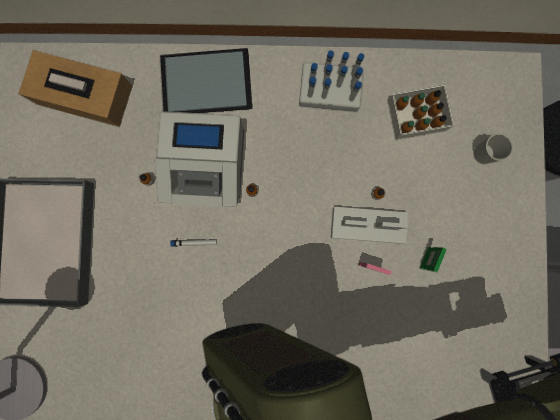

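The side view shows the rack with two white slabs (around 283,265 and 293,285), a pink slab at (236,290) and a green one at (267,342). In the top view, the rack is at (370,224), the reader at (200,165) and the pen at (193,242). Next I'll enlarge the rack and reader and measure them by depth.

```bash
cat > h.py <<'E'
import numpy as np,cv2
from cell import *
def K(n):
    c=camera_params(n); return c,np.array([[c["fx"],0,c["cx"]],[0,c["fy"],c["cy"]],[0,0,1.]]),np.array([c["k1"],0,0,0.]),np.array(c["T"])
def cloud(n,d):
    c,k,D,T=K(n)
    v,u=np.mgrid[0:420,0:560]; p=np.stack([u,v],-1).reshape(-1,1,2).astype(float)
    s=cv2.undistortPoints(p,k,D).reshape(420,560,2)
    P=np.stack([s[...,0]*d,s[...,1]*d,d],-1)
    W=P@T[:3,:3].T+T[:3,3]; W[d<=0]=np.nan; return W
def proj(n,X):
    c,k,D,T=K(n); Ti=np.linalg.inv(T); Y=np.atleast_2d(X)@Ti[:3,:3].T+Ti[:3,3]
    return cv2.projectPoints(Y.reshape(-1,1,3),np.zeros(3),np.zeros(3),k,D)[0].reshape(-1,2)
E
python3 - <<'E'
from h import *
s=cv2.imread("pics/side0.png");t=cv2.imread("pics/top0.png")
a=cv2.resize(s[235:345,220:340],None,fx=3.2,fy=3.2,interpolation=cv2.INTER_CUBIC)
b=cv2.resize(t[195:255,320:420],None,fx=4,fy=4,interpolation=cv2.INTER_CUBIC)
c=cv2.resize(t[105:215,140:260],None,fx=3.2,fy=3.2,interpolation=cv2.INTER_CUBIC)
e=cv2.resize(s[140:225,250:345],None,fx=3.9,fy=3.2,interpolation=cv2.INTER_CUBIC)
M=np.zeros((600,800,3),np.uint8)
for im,(y,x) in((a,(0,0)),(b,(355,0)),(c,(0,410)),(e,(355,410))):
    h,w=im.shape[:2]; h=min(h,600-y);w=min(w,800-x); M[y:y+h,x:x+w]=im[:h,:w]
cv2.imwrite("pics/crop0.png",M)
W=cloud("top",np.load("pics/top0.npy"))
Ws=cloud("side",np.load("pics/side0.npy"))
for nm,w in(("top",W),("side",Ws)):
    m=(abs(w[...,0]-461)<45)&(abs(w[...,1]+267)<100)
    for lo,hi in((25,42),(50,82),(82,95),(95,130)):
        q=w[m&(w[...,2]>lo)&(w[...,2]<hi)]
        if len(q)>3: print(nm,lo,hi,len(q),np.round(q.mean(0),1),np.round(np.percentile(q,[3,97],axis=0),1).tolist())
E
```

```text
top 25 42 1986 [ 461.9 -265.4   34.2] [[423.5, -356.9, 29.9], [500.9, -177.9, 38.2]]
top 50 82 58 [ 459.7 -261.    67.9] [[453.4, -335.7, 52.0], [469.4, -197.3, 81.7]]
top 82 95 114 [ 463.8 -234.5   87.1] [[455.0, -307.2, 83.3], [470.0, -198.8, 92.5]]
top 95 130 127 [ 459.5 -307.8  117.1] [[454.1, -336.6, 101.5], [465.3, -281.7, 122.8]]
side 25 42 1863 [ 452.9 -292.1   34.3] [[419.2, -364.3, 28.0], [497.4, -183.3, 37.0]]
side 50 82 278 [ 454.9 -284.8   66.3] [[450.3, -341.8, 51.4], [460.6, -197.7, 81.0]]
side 82 95 170 [ 457.7 -265.9   87.9] [[450.6, -341.1, 82.5], [465.7, -199.2, 93.7]]
side 95 130 240 [ 454.9 -318.9  113.2] [[450.5, -341.0, 96.7], [461.5, -285.5, 121.3]]
```

View pics/crop0.png

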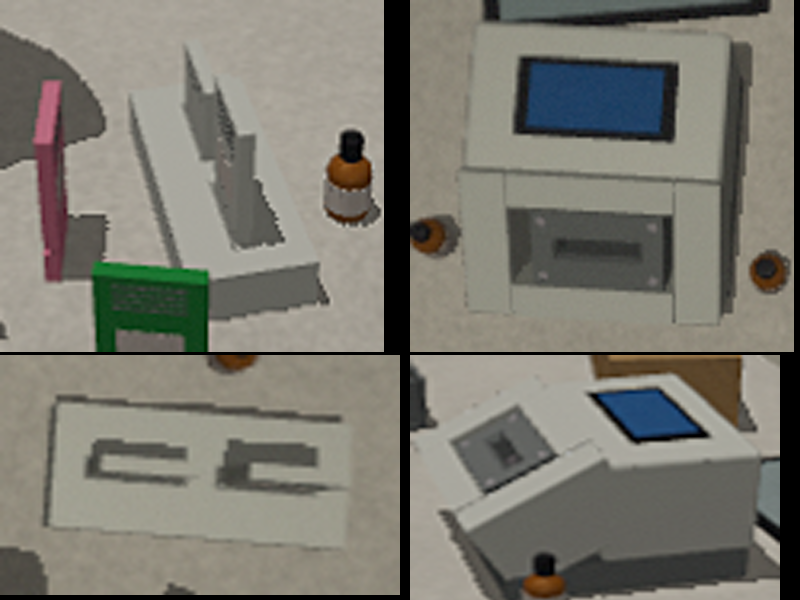

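The tall slab (cassette, top at z≈120) is in the -y pocket, at (388,223) in the top image. The slab in the +y pocket, at (354,222), tops out at about 88 and is the blank. The pink and green ones are decoys. Now I'll fit the poses.

Run:
```python
from h import *
W=cloud("top",np.load("pics/top0.npy")); Ws=cloud("side",np.load("pics/side0.npy"))
def rect(w,c,r,lo,hi):
    m=(abs(w[...,0]-c[0])<r[0])&(abs(w[...,1]-c[1])<r[1])&(w[...,2]>lo)&(w[...,2]<hi)
    q=w[m]; R=cv2.minAreaRect(q[:,:2].astype(np.float32)); return len(q),np.round(R[0],1),np.round(R[1],1),round(R[2],2),np.round(np.median(q[:,2]),1)
print("rack",rect(W,(461,-267),(60,120),30,39)); 
print("cas",rect(W,(460,-310),(20,40),110,130)); print("cas s",rect(Ws,(460,-310),(20,40),110,130))
print("blank",rect(W,(463,-230),(20,40),82,93))
# face plane
def fitplane(w,m):
    q=w[m]; c=q.mean(0)
    for _ in range(5):
        u,s,v=np.linalg.svd(q-c,full_matrices=False); n=v[2]*np.sign(v[2][2]); r=(q-c)@n; q=q[abs(r)<max(2,2*np.median(abs(r)))]; c=q.mean(0)
    return c,n,len(q)
for nm,w in(("top",W),("side",Ws)):
    m=(abs(w[...,0]-545)<35)&(abs(w[...,1]-165)<85)&(w[...,2]>80)&(w[...,2]<132)
    c,n,k=fitplane(w,m); print(nm,"face",np.round(c,1),np.round(n,4),k,"tilt",np.degrees(np.arccos(n[2])),"yaw of n",np.degrees(np.arctan2(n[1],n[0])), "z at 551,166", c[2]-(n[0]*(551-c[0])+n[1]*(166-c[1]))/n[2])
print("reader upper",rect(W,(600,165),(80,130),115,145))
print("reader all",rect(W,(570,165),(140,130),70,145))
# slot local images
for n in("side","top"):
    im=cv2.imread(f"pics/{n}0.png"); 
    print(n,proj(n,[[551,166,105]]))
t=cv2.imread("pics/top0.png",0)
np.set_printoptions(linewidth=250)
print("rows176-192, cols 166-226");print(t[170:198,168:226:1])
```

```text
rack (1888, array([ 462.4, -268.4]), array([189.2,  80.5]), 86.61, np.float64(34.3))
cas (113, array([ 459.6, -310.2]), array([57.8, 10.2]), 87.07, np.float64(119.3))
cas s (161, array([ 457. , -311.2]), array([61.4, 10.8]), 86.43, np.float64(119.6))
blank (102, array([ 464.7, -227.2]), array([59.9,  9.7]), 86.62, np.float64(86.6))
top face [544.3 161.8 100.4] [-0.4981  0.0165  0.867 ] 1214 tilt 29.893011324693553 yaw of n 178.09955175832914 z at 551,166 104.19960760024344
side face [544.4 153.7 103.1] [-0.4966  0.0196  0.8678] 555 tilt 29.79834442560758 yaw of n 177.7394928327181 z at 551,166 106.65646040899344
reader upper (3777, array([622.3, 163.6]), array([197.8, 120.1]), 88.35, np.float64(125.2))
reader all (7218, array([606.5, 164.2]), array([197.7, 212.4]), 88.15, np.float64(123.0))
side [[273.46737575 168.17249503]]
top [[195.87047633 182.71801572]]
rows176-192, cols 166-226
[[141 128  83 ... 144 142 142]
 [142 130  78 ... 145 143 143]
 [141 130  81 ... 145 143 145]
 ...
 [140 143 143 ... 144 142 143]
 [143 141 142 ... 143 141 143]
 [143 142 144 ... 144 144 143]]
```

Run:
```python
from h import *
import sys
from scipy.spatial.transform import Rotation as R
s=read_state(); A=R.from_euler("xyz",s["eef_rot"]).as_matrix(); print("tool axes cols\n",A.round(3))
yaw=np.radians(-1.85); a=np.radians(30)
zb=np.array([-np.sin(a)*np.cos(yaw),-np.sin(a)*np.sin(yaw),np.cos(a)]); yb=np.array([-np.sin(yaw),np.cos(yaw),0]); xb=np.cross(yb,zb)
# rectify face from both cams: 130mm(y) x 116(x), 4px/mm
for n,p0 in(("top",[552.4,166,105]),("side",[548.5,165.5,105]),):
    im=cv2.imread(f"pics/{n}0.png")
    U,V=np.meshgrid(np.arange(-80,80,.4),np.arange(50,-50,-.4)) # U: -y offset to right
    X=np.array(p0)+(-U)[...,None]*yb+V[...,None]*xb
    uv=proj(n,X.reshape(-1,3)).reshape(*U.shape,2).astype(np.float32)
    o=cv2.remap(im,uv[...,0],uv[...,1],cv2.INTER_LINEAR)
    cv2.imwrite(f"pics/rect_{n}.png",cv2.resize(o,None,fx=2,fy=2))
    g=cv2.cvtColor(o,cv2.COLOR_BGR2GRAY)
    r=slice(120,131)
    prof=g[r].mean(0)
    print(n,"y from +80 down, every 2mm"); print(np.round(prof[::5]).astype(int).tolist())
    print("x profile from +50",np.round(g[:,190:215].mean(1)[::5]).astype(int).tolist())
```

```text
tool axes cols
 [[ 0.     0.959  0.283]
 [ 0.     0.283 -0.959]
 [-1.     0.    -0.   ]]
top y from +80 down, every 2mm
[144, 143, 142, 142, 143, 144, 142, 144, 132, 103, 70, 63, 63, 63, 62, 61, 62, 63, 75, 79, 79, 79, 79, 79, 79, 72, 62, 54, 45, 44, 45, 49, 52, 51, 51, 50, 51, 51, 49, 50, 51, 52, 52, 50, 49, 49, 51, 49, 50, 51, 52, 52, 51, 50, 50, 50, 50, 48, 52, 62, 72, 79, 79, 80, 81, 81, 79, 72, 46, 38, 42, 72, 115, 144, 142, 144, 144, 143, 144, 143]
x profile from +50 [144, 144, 144, 144, 144, 144, 144, 144, 144, 143, 107, 74, 78, 79, 79, 80, 80, 80, 79, 80, 80, 77, 58, 51, 51, 51, 51, 54, 60, 67, 71, 76, 79, 79, 79, 80, 80, 80, 80, 80, 79, 87, 114, 135, 142, 143, 143, 143, 143, 144]
side y from +80 down, every 2mm
[167, 167, 167, 167, 168, 169, 170, 170, 168, 162, 152, 140, 126, 113, 104, 98, 95, 95, 96, 97, 98, 98, 99, 99, 97, 95, 92, 89, 86, 85, 85, 83, 79, 73, 66, 60, 56, 53, 52, 51, 51, 52, 52, 53, 53, 53, 53, 52, 51, 52, 54, 58, 65, 71, 74, 75, 76, 75, 77, 81, 87, 92, 97, 100, 101, 99, 93, 83, 71, 59, 54, 70, 101, 132, 154, 164, 169, 171, 170, 169]
x profile from +50 [167, 167, 167, 167, 167, 167, 169, 169, 160, 131, 102, 94, 96, 98, 98, 98, 98, 99, 100, 97, 85, 60, 50, 51, 52, 51, 53, 62, 76, 88, 96, 99, 99, 99, 98, 98, 98, 98, 96, 93, 103, 135, 165, 170, 168, 167, 167, 167, 167, 167]
```

View pics/rect_top.png

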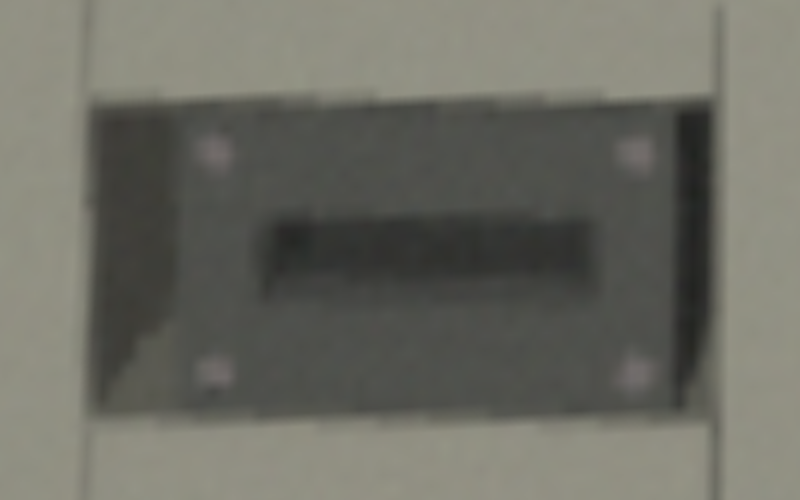

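View pics/rect_side.png

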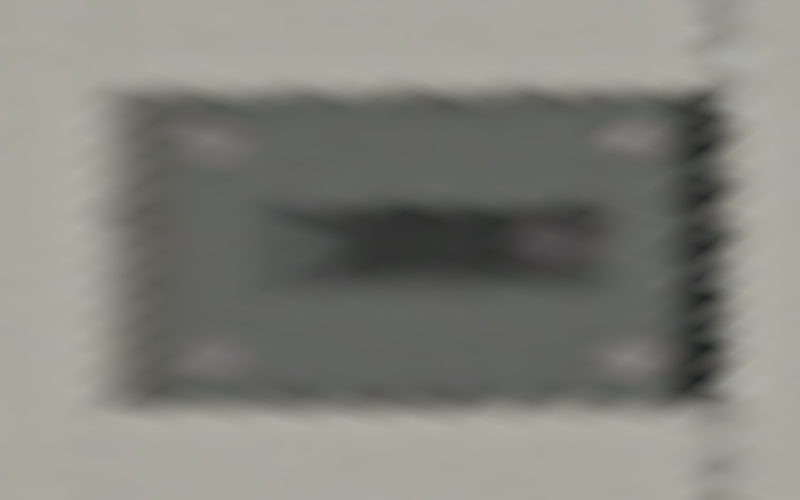

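Both cameras agree on the layout:

| Item | Position (mm) | Yaw |
|---|---|---|
| Cassette | about (458, -310) | -3.4° |
| Slot mouth | about (550, 161, 105) | -1.85° |

The slot is shifted about -4.5 mm along y. I'll turn the tool first, then move above the cassette with the fingers half open.

>>> {"op": "play_rows", "data": {
  "motion": [-0.136, 0, 0, 0, 0, 0, 0, -0.136, 0, 0, 0, 0, 0, 0, -0.136, 0, 0, 0, 0, 0, 0, -0.136, 0, 0, 0, 0, 0, 0, -0.136, 0, 0, 0, 0, 0, 0, -0.136, 0, 0, 0, 0, 0, 0, -0.136, 0, 0, 0, 0, 0, 0, -0.136, 0, 0, 0, 0, 0, 0, -0.136, 0, 0, 0, 0, 0, 0, 0, 0, 0, 0, 0.0234, 0.029, 0, 0, 0, 0, 0, 0.0234, 0.029, 0, 0, 0, 0, 0, 0.0234, 0.029, 0, 0, 0, 0, 0, 0.0234, 0.029, 0, 0, 0, 0, 0, 0.0234, 0.029, 0, 0, 0, 0, 0, 0.0234, 0.029, 0, 0, 0, 0, 0, 0.0234, 0.029, 0, 0, 0, 0, 0, 0.0234, 0.029, 0, 0, 0, 0, 0, 0.0234, 0.029, 0, 0, 0, 0, 0, 0.0234, 0.029, 0],
  "newtons": 50
}}

```text
clock: 2.7
eef_pos: [455.1, -289.1, 205.9]
eef_rot: [-1.013, 1.569, -1.025]
wrist_force: [-0.5, -0.9, 0.9]
finger_gap: 46.9
```

```bash
cat >> h.py <<'E'
from scipy.spatial.transform import Rotation as R
def delta(pos,A):
    s=read_state(); B=R.from_euler("xyz",s["eef_rot"]).as_matrix()
    print("pos",s["eef_pos"].round(1),"q",s["joints"].round(3),"F",s["wrist_force"].round(1),"M",s["moment"].round(2),"gap",round(s["finger_gap"],1),"t",round(s["clock"],2))
    print("rotvec tool",R.from_matrix(B.T@A).as_rotvec().round(4),"shift tool mm",(B.T@(np.array(pos)-s["eef_pos"])).round(2))
def Rg(yawdeg,tilt):
    # tool x = -z', z = x' (cassette axes), tilt deg toward -x
    a=np.radians(tilt); y=np.radians(yawdeg)
    zb=np.array([-np.sin(a)*np.cos(y),-np.sin(a)*np.sin(y),np.cos(a)]); yb=np.array([-np.sin(y),np.cos(y),0]); xb=np.cross(yb,zb)
    return np.c_[-zb,yb,xb]
E
python3 - <<'E'
from h import *
delta([458.5,-310.4,83],Rg(-3.4,0))
E
```

```text
pos [ 455.1 -289.1  205.9] q [-6.330e-01  2.740e-01  1.553e+00 -1.000e-03  1.313e+00 -6.210e-01] F [-0.5 -0.9  0.9] M [ 0.01 -0.12  0.02] gap 46.9 t 2.7
rotvec tool [0.0467 0.001  0.0016] shift tool mm [122.9  -21.09   3.51]
```

>>> {"op": "play_rows", "data": {
  "motion": [0.045, 0, 0, 0, -0.02, 0.003, 0, 0, 0, 0, 0, 0, 0, 0, 0, 0, 0, 0.02, 0, 0, 0, 0, 0, 0, 0.02, 0, 0, 0, 0, 0, 0, 0.02, 0, 0, 0, 0, 0, 0, 0, 0, 0, 0]
}}

```text
clock: 3.3
eef_pos: [460.9, -305.4, 144.4]
eef_rot: [-0.537, 1.568, -0.588]
wrist_force: [-0.5, -0.1, -0.2]
finger_gap: 46.8
```

Run:
```python
from h import *
delta([458.5,-310.4,83],Rg(-3.4,0))
p,d=camera("side"); cv2.imwrite("pics/side1.png",cv2.resize(p[150:360,180:380],None,fx=3,fy=2.8))
```

```text
pos [ 460.9 -305.4  144.4] q [-0.652  0.362  1.587  0.     1.191 -0.601] F [-0.5 -0.1 -0.2] M [-0.01 -0.07  0.  ] gap 46.8 t 3.3
rotvec tool [0.0084 0.0024 0.0014] shift tool mm [61.41 -4.99 -2.32]
```

View pics/side1.png

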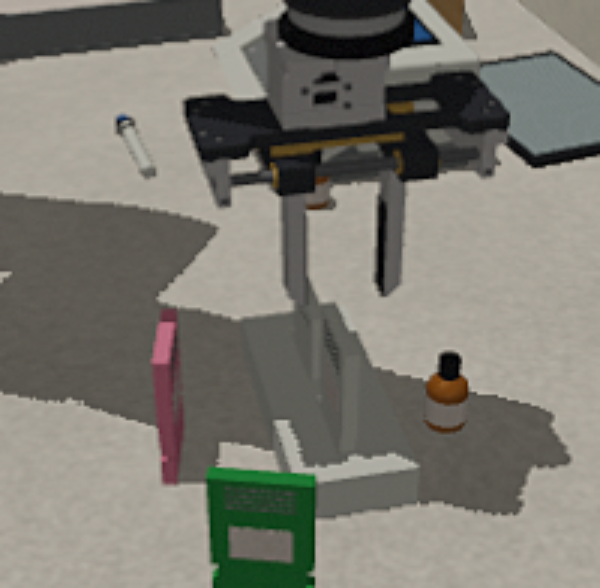

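The open fingers, at (295,290) and (388,285) in the crop, straddle the tall slab lying between them lower down. I'll correct the small offset, descend and close.

>>> {"op": "play_rows", "data": {
  "motion": [0.008, 0.002, 0, 0, -0.005, -0.002, 0, 0, 0, 0, 0.02, 0, 0, 0, 0, 0, 0, 0.02, 0, 0, 0, 0, 0, 0, 0.012, 0, 0, 0, 0, 0, 0, 0.005, 0, 0, 0, 0, 0, 0, 0, 0, 0, 0]
}}

```text
clock: 3.95
eef_pos: [460.8, -314.5, 94.4]
eef_rot: [-0.701, 1.558, -0.762]
wrist_force: [0.4, -0.5, 0.6]
finger_gap: 46.9
```

Run:
```python
from h import *
delta([458.5,-310.4,83],Rg(-3.4,0))
```

```text
pos [ 460.8 -314.5   94.4] q [-6.640e-01  4.250e-01  1.625e+00 -1.000e-03  1.079e+00 -6.020e-01] F [ 0.4 -0.5  0.6] M [-0.04 -0.08  0.03] gap 46.9 t 3.95
rotvec tool [-0.0018  0.0099  0.0084] shift tool mm [11.36  4.03 -2.68]
```

>>> {"op": "play_rows", "data": {
  "motion": [-0.002, 0.009, 0.008, 0.008, 0.003, -0.002, 0, 0, 0, 0, 0.0, 0, 0, 0, 0, 0, 0, 0, 0, 0, 0]
}}

```text
clock: 4.25
eef_pos: [459.6, -311.7, 87.6]
eef_rot: [-0.427, 1.568, -0.486]
wrist_force: [0.4, -0.5, -0.6]
finger_gap: 46.7
```

Run:
```python
from h import *
delta([458.5,-310.4,83],Rg(-3.4,0))
```

```text
pos [ 459.6 -311.7   87.6] q [-0.662  0.434  1.629  0.     1.076 -0.603] F [ 0.4 -0.5 -0.6] M [-0.03 -0.03 -0.01] gap 46.7 t 4.25
rotvec tool [0.0003 0.0022 0.001 ] shift tool mm [ 4.64  1.28 -1.19]
```

>>> {"op": "play_rows", "data": {
  "motion": [0, 0.002, 0, 0.003, 0.001, -0.001, 0, 0, 0, 0, 0, 0, 0, 1, 0, 0, 0, 0, 0, 0, 1, 0, 0, 0, 0, 0, 0, 1, 0, 0, 0, 0, 0, 0, 1, 0, 0, 0, 0, 0, 0, 1, 0, 0, 0, 0, 0, 0, 1],
  "newtons": 50
}}

```text
clock: 4.95
eef_pos: [459.0, -310.8, 85.3]
eef_rot: [-1.029, 1.569, -1.088]
wrist_force: [0.5, -0.1, -0.7]
finger_gap: 9.9
```

Run:
```python
from h import *
delta([458.5,-310.4,83],Rg(-3.4,0))
```

```text
pos [ 459.  -310.8   85.3] q [-6.610e-01  4.360e-01  1.633e+00 -1.000e-03  1.070e+00 -6.020e-01] F [ 0.5 -0.1 -0.7] M [-0.04 -0.12  0.01] gap 9.9 t 4.95
rotvec tool [0.0005 0.0011 0.0018] shift tool mm [ 2.26  0.34 -0.47]
```

Gripped at a 9.9 mm gap with no side load. Now I'll lift.

>>> {"op": "play_rows", "data": {
  "motion": [0, 0, 0, -0.008, 0, 0, 1, 0, 0, 0, -0.015, 0, 0, 1, 0, 0, 0, -0.02, 0, 0, 1, 0, 0, 0, -0.02, 0, 0, 1, 0, 0, 0, -0.025, 0, 0, 1, 0, 0, 0, -0.025, 0, 0, 1, 0, 0, 0, -0.02, 0, 0, 1, 0, 0, 0, -0.01, 0, 0, 1, 0, 0, 0, 0, 0, 0, 1, 0, 0, 0, 0, 0, 0, 1]
}}

```text
clock: 5.95
eef_pos: [458.0, -309.9, 236.7]
eef_rot: [-1.172, 1.569, -1.231]
wrist_force: [0.1, 0.2, -0.5]
finger_gap: 9.6
```

Run:
```python
from h import *
delta([480,162,240],Rg(-1.85,0))
p,d=camera("side"); cv2.imwrite("pics/side2.png",cv2.resize(p[100:360,180:380],None,fx=3,fy=2.3))
```

```text
pos [ 458.  -309.9  236.7] q [-6.610e-01  2.840e-01  1.469e+00 -1.000e-03  1.388e+00 -6.020e-01] F [ 0.1  0.2 -0.5] M [-0.03 -0.07  0.01] gap 9.6 t 5.95
rotvec tool [-0.0266  0.0006  0.0014] shift tool mm [ -3.98 472.4   -5.87]
```

View pics/side2.png

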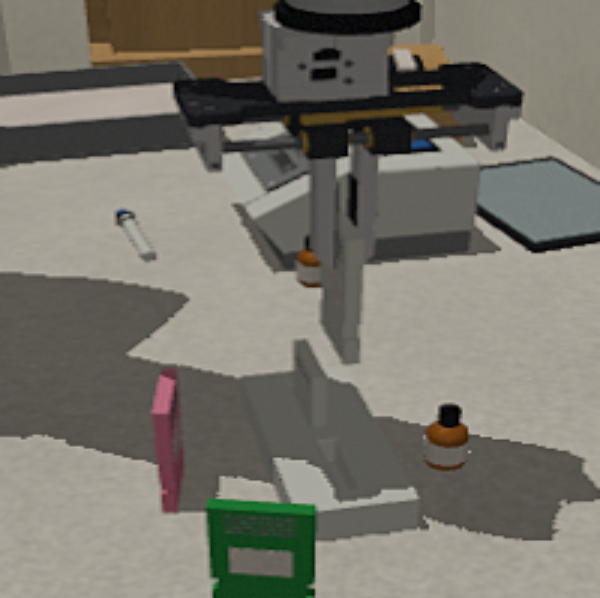

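The cassette hangs in the gripper at (340,300) in the crop, clear of the rack, and the blank still stands in its pocket. Now I'll travel over to the reader.

>>> {"op": "play_rows", "data": {
  "motion": [-0.026, 0, 0, 0, 0.02, 0, 1, 0, 0, 0, 0, 0.033, 0, 1, 0, 0, 0, 0, 0.033, 0, 1, 0, 0, 0, 0, 0.033, 0, 1, 0, 0, 0, 0, 0.033, 0, 1, 0, 0, 0, 0, 0.033, 0, 1, 0, 0, 0, 0, 0.033, 0, 1, 0, 0, 0, 0, 0.033, 0, 1, 0, 0, 0, 0, 0.033, 0, 1, 0, 0, 0, 0, 0.033, 0, 1, 0, 0, 0, 0, 0.033, 0, 1, 0, 0, 0, 0, 0.033, 0, 1, 0, 0, 0, 0, 0.033, 0, 1, 0, 0, 0, 0, 0.02, 0, 1, 0, 0, 0, 0, 0.01, 0, 1, 0, 0, 0, 0, 0, 0, 1, 0, 0, 0, 0, 0, 0, 1]
}}

```text
clock: 7.7
eef_pos: [466.8, 153.0, 219.7]
eef_rot: [3.065, 1.544, 3.031]
wrist_force: [0.3, -0.4, -1.8]
finger_gap: 9.7
```

Run:
```python
from h import *
delta([470,161,240],Rg(-1.85,30))
```

```text
pos [466.8 153.  219.7] q [0.237 0.172 1.646 0.009 1.349 0.269] F [ 0.3 -0.4 -1.8] M [-0.01 -0.09 -0.  ] gap 9.7 t 7.7
rotvec tool [-0.0022 -0.5503 -0.0016] shift tool mm [-20.36   8.16   2.36]
```

>>> {"op": "play_rows", "data": {
  "motion": [0, 0, 0, -0.02, 0.004, 0, 1, 0, -0.09, 0, 0, 0.003, 0, 1, 0, -0.09, 0, 0, 0, 0, 1, 0, -0.09, 0, 0, 0, 0, 1, 0, -0.09, 0, 0, 0, 0, 1, 0, -0.08, 0, 0, 0, 0, 1, 0, -0.06, 0, 0, 0, 0, 1, 0, 0, 0, 0, 0, 0, 1, 0, 0, 0, 0, 0, 0, 1]
}}

```text
clock: 8.6
eef_pos: [468.4, 150.3, 239.6]
eef_rot: [-0.0, 1.081, -0.045]
wrist_force: [-0.4, -1.4, -0.2]
finger_gap: 9.9
```

Run:
```python
from h import *
A=Rg(-1.85,30); bay=np.array([550.5,161,105])
delta(bay-A[:,0]*(75.3+30),A)
```

```text
pos [468.4 150.3 239.6] q [ 0.331 -0.106  1.96  -0.234  0.841  0.493] F [-0.4 -1.4 -0.2] M [-0.01  0.17  0.06] gap 9.9 t 8.6
rotvec tool [-0.0107 -0.0341  0.0062] shift tool mm [51.87 13.75  5.14]
```

>>> {"op": "play_rows", "data": {
  "motion": [-0.009, -0.025, 0.006, 0.01, 0.006, 0.002, 1, 0, 0, 0, 0.015, 0.005, 0.002, 1, 0, 0, 0, 0.015, 0, 0, 1, 0, 0, 0, 0, 0, 0, 1, 0, 0, 0, 0, 0, 0, 1]
}}

```text
clock: 9.1
eef_pos: [494.6, 158.2, 206.6]
eef_rot: [-0.0, 1.061, -0.039]
wrist_force: [-0.0, -0.5, -1.1]
finger_gap: 9.9
```

Run:
```python
from h import *
A=Rg(-1.85,30); bay=np.array([550.5,161,105])
delta(bay-A[:,0]*(75.3+30),A)
```

```text
pos [494.6 158.2 206.6] q [ 0.331 -0.012  1.959 -0.267  0.732  0.527] F [-0.  -0.5 -1.1] M [-0.03  0.2  -0.01] gap 9.9 t 9.1
rotvec tool [-0.0053 -0.0139  0.0032] shift tool mm [10.64  4.67 -2.35]
```

>>> {"op": "play_rows", "data": {
  "motion": [-0.005, -0.013, 0.003, 0.006, 0.004, -0.002, 1, 0, 0, 0, 0, 0, 0, 1, 0, 0, 0, 0, 0, 0, 1]
}}

```text
clock: 9.4
eef_pos: [496.2, 162.1, 201.3]
eef_rot: [0.001, 1.046, -0.032]
wrist_force: [-1.0, 0.6, -1.0]
finger_gap: 9.6
```

Run:
```python
from h import *
A=Rg(-1.85,30); bay=np.array([550.5,161,105])
delta(bay-A[:,0]*(75.3+30),A)
for n in("side","top"):
    p,d=camera(n); cv2.imwrite(f"pics/{n}3f.png",p); np.save(f"pics/{n}3.npy",d)
    c=p[85:225,210:370] if n=="side" else p[100:240,120:280]
    cv2.imwrite(f"pics/{n}3.png",cv2.resize(c,None,fx=4,fy=4,interpolation=cv2.INTER_CUBIC))
    s=read_state(); B=R.from_euler("xyz",s["eef_rot"]).as_matrix()
    und=s["eef_pos"]+B[:,0]*75.3
    c8=[und+B[:,1]*a+B[:,2]*b for a in(-30,30) for b in(-5,5)]
    t8=[und-B[:,0]*110+B[:,1]*a+B[:,2]*b for a in(-30,30) for b in(-5,5)]
    print(n,proj(n,c8).round(1).tolist(),proj(n,t8).round(1).tolist())
```

```text
pos [496.2 162.1 201.3] q [ 0.34  -0.004  1.97  -0.286  0.702  0.548] F [-1.   0.6 -1. ] M [0.01 0.24 0.01] gap 9.6 t 9.4
rotvec tool [-0.0008  0.0008  0.0001] shift tool mm [ 5.25  0.62 -1.14]
side [[268.9, 164.7], [271.9, 162.7], [264.2, 156.6], [267.1, 154.7]] [[248.1, 133.7], [251.2, 131.6], [244.1, 126.5], [247.1, 124.5]]
top [[208.1, 190.9], [208.1, 186.9], [182.7, 189.5], [182.5, 185.6]] [[199.4, 211.3], [199.3, 207.1], [171.4, 209.8], [171.1, 205.5]]
```

View pics/side3.png

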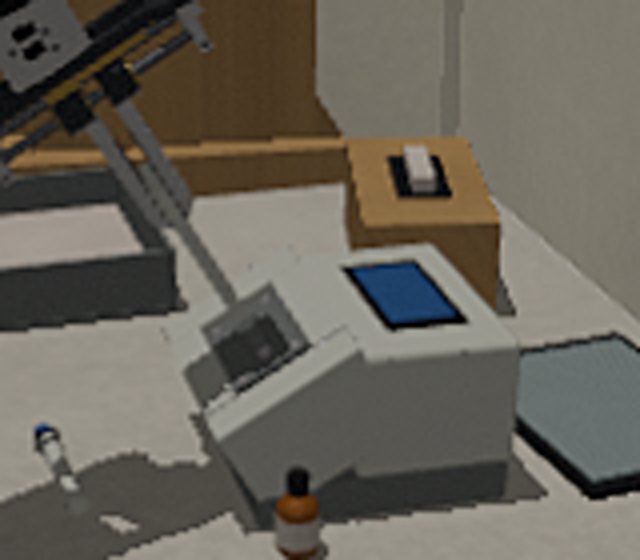

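View pics/top3.png

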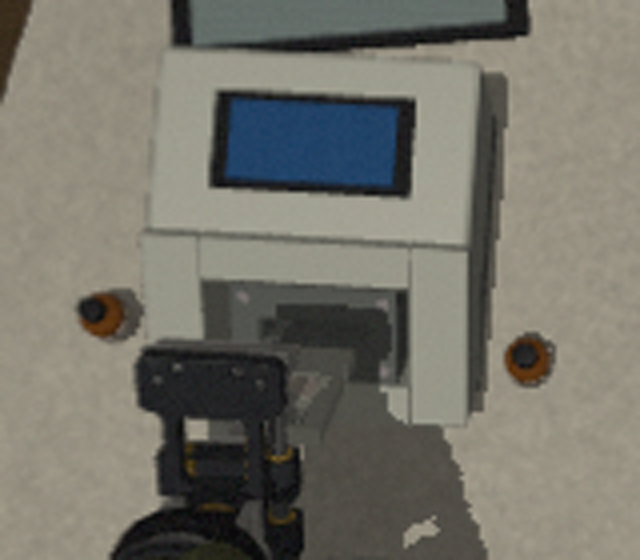

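The side view shows the cassette's lower end at (235,300) in the crop, just above the block. The top view shows its right lower corner at (352,350), which matches the projected corner (208,187.5) to within about half a pixel. I'll advance along the axis.

>>> {"op": "play_rows", "data": {
  "motion": [0, 0, 0, 0.008, 0.0005, -0.001, 1, 0, 0, 0, 0.008, 0, 0, 1, 0, 0, 0, 0.008, 0, 0, 1, 0, 0, 0, 0, 0, 0, 1, 0, 0, 0, 0, 0, 0, 1]
}}

```text
clock: 10.0
eef_pos: [508.3, 162.2, 177.9]
eef_rot: [0.001, 1.047, -0.033]
wrist_force: [-0.5, -0.5, -0.9]
finger_gap: 9.9
```

```bash
cat > b.py <<'E'
from h import *
A=Rg(-1.85,30); bay=np.array([550.5,161,105])
delta(bay-A[:,0]*(75.3),A)
s=read_state(); print("F in bay(x,y,z)",(np.c_[A[:,2],A[:,1],-A[:,0]].T@s["wrist_force"]).round(1))
E
python3 b.py
```

```text
pos [508.3 162.2 177.9] q [ 0.33   0.053  1.971 -0.3    0.644  0.561] F [-0.5 -0.5 -0.9] M [-0.02  0.22 -0.03] gap 9.9 t 10.0
rotvec tool [-0.0008  0.0004  0.0002] shift tool mm [8.93 0.17 0.09]
F in bay(x,y,z) [-0.8 -0.5 -0.5]
```

>>> {"op": "play_rows", "data": {
  "motion": [0, 0, 0, 0.005, 0, 0, 1, 0, 0, 0, 0.005, 0, 0, 1, 0, 0, 0, 0.004, 0, 0, 1, 0, 0, 0, 0, 0, 0, 1]
}}

```text
clock: 10.4
eef_pos: [516.0, 162.0, 164.9]
eef_rot: [0.001, 1.047, -0.032]
wrist_force: [-0.9, -0.4, -0.4]
finger_gap: 9.6
```

```bash
python3 b.py
python3 - <<'E'
from h import *
for n in("side","top"):
    p,d=camera(n)
    c=p[105:205,220:320] if n=="side" else p[135:215,140:240]
    cv2.imwrite(f"pics/{n}4.png",cv2.resize(c,None,fx=6,fy=6,interpolation=cv2.INTER_CUBIC))
E
```

```text
pos [516.  162.  164.9] q [ 0.324  0.087  1.968 -0.309  0.612  0.568] F [-0.9 -0.4 -0.4] M [-0.01  0.2  -0.01] gap 9.6 t 10.4
rotvec tool [-0.0009  0.0006  0.0001] shift tool mm [-6.16  0.15 -0.03]
F in bay(x,y,z) [-1.  -0.4  0.1]
```

View pics/side4.png

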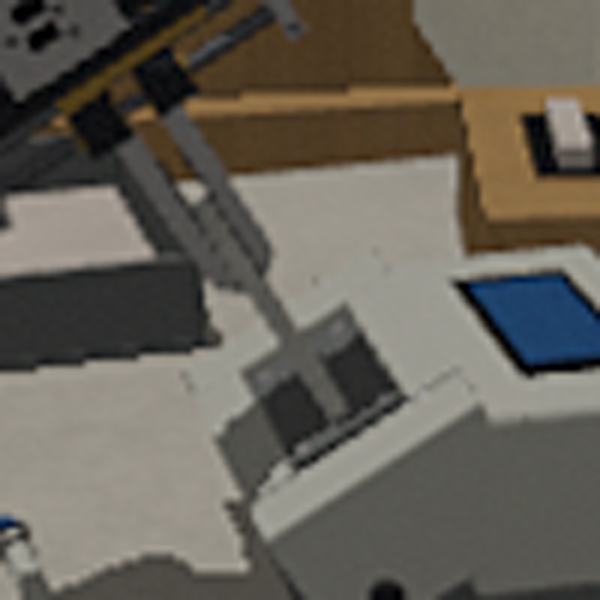

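View pics/top4.png

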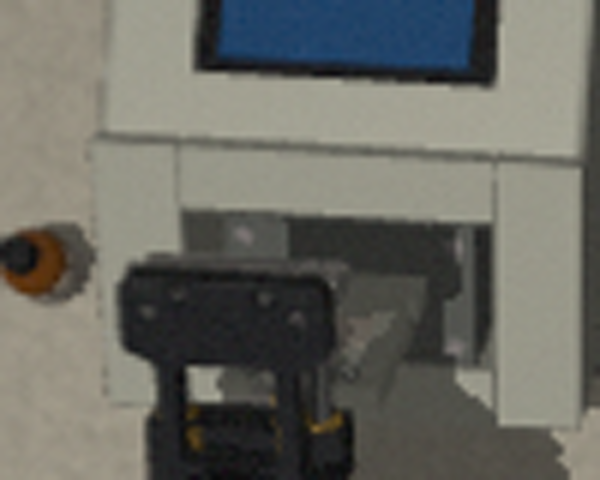

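At 6 mm deep it is in the flare with no contact force, and both views show it centred on the slot. I'll continue.

>>> {"op": "play_rows", "data": {
  "motion": [0, 0, 0, 0.004, 0, 0, 1, 0, 0, 0, 0.004, 0, 0, 1, 0, 0, 0, 0.003, 0, 0, 1, 0, 0, 0, 0, 0, 0, 1]
}}

```text
clock: 10.9
eef_pos: [521.8, 161.9, 155.2]
eef_rot: [0.001, 1.046, -0.032]
wrist_force: [-0.7, 0.1, -0.9]
finger_gap: 9.7
```

```bash
python3 b.py
```

```text
pos [521.8 161.9 155.2] q [ 0.319  0.113  1.966 -0.316  0.588  0.573] F [-0.7  0.1 -0.9] M [0.   0.25 0.02] gap 9.7 t 10.9
rotvec tool [-0.0009  0.0011 -0.0002] shift tool mm [-17.44   0.04  -0.18]
F in bay(x,y,z) [-1.1  0.1 -0.4]
```

>>> {"op": "play_rows", "data": {
  "motion": [0, 0, 0, 0.004, 0, 0, 1, 0, 0, 0, 0.004, 0, 0, 1, 0, 0, 0, 0.004, 0, 0, 1, 0, 0, 0, 0.003, 0, 0, 1]
}}

```text
clock: 11.3
eef_pos: [529.7, 161.7, 141.7]
eef_rot: [0.002, 1.046, -0.032]
wrist_force: [-3.3, -0.7, 1.8]
finger_gap: 9.7
```

```bash
python3 b.py
```

```text
pos [529.7 161.7 141.7] q [ 0.313  0.149  1.961 -0.326  0.557  0.583] F [-3.3 -0.7  1.8] M [-0.13  0.6  -0.13] gap 9.7 t 11.3
rotvec tool [-0.0012  0.0014 -0.0003] shift tool mm [-3.312e+01 -2.000e-02 -3.300e-01]
F in bay(x,y,z) [-1.9 -0.8  3.2]
```

>>> {"op": "play_rows", "data": {
  "motion": [0, 0, 0, 0.004, 0, 0, 1, 0, 0, 0, 0.004, 0, 0, 1, 0, 0, 0, 0.004, 0, 0, 1, 0, 0, 0, 0.003, 0, 0, 1]
}}

```text
clock: 11.7
eef_pos: [537.9, 161.4, 127.5]
eef_rot: [0.002, 1.046, -0.032]
wrist_force: [-2.1, 0.4, 1.6]
finger_gap: 10.1
```

```bash
python3 b.py
```

```text
pos [537.9 161.4 127.5] q [ 0.306  0.188  1.954 -0.338  0.525  0.593] F [-2.1  0.4  1.6] M [-0.12  0.5  -0.13] gap 10.1 t 11.7
rotvec tool [-0.0012  0.0013 -0.0002] shift tool mm [-4.949e+01  2.000e-02 -2.900e-01]
F in bay(x,y,z) [-1.   0.3  2.5]
```

>>> {"op": "play_rows", "data": {
  "motion": [0, 0, 0, 0.003, 0, 0, 1, 0, 0, 0, 0.003, 0, 0, 1, 0, 0, 0, 0.002, 0, 0, 1]
}}

```text
clock: 12.0
eef_pos: [542.4, 161.2, 119.6]
eef_rot: [0.001, 1.046, -0.032]
wrist_force: [-0.4, 0.7, -1.5]
finger_gap: 9.4
```

```bash
python3 b.py
```

```text
pos [542.4 161.2 119.6] q [ 0.303  0.209  1.95  -0.346  0.508  0.599] F [-0.4  0.7 -1.5] M [-0.03  0.23 -0.06] gap 9.4 t 12.0
rotvec tool [-0.001   0.0011 -0.0001] shift tool mm [-58.65   0.11  -0.22]
F in bay(x,y,z) [-1.1  0.7 -1.1]
```

The force has dropped, so the rollers are in the notches. I'll push on gently to feel the floor.

>>> {"op": "play_rows", "data": {
  "motion": [0, 0, 0, 0.002, 0, 0, 1, 0, 0, 0, 0.002, 0, 0, 1]
}}

```text
clock: 12.2
eef_pos: [543.3, 161.3, 118.5]
eef_rot: [0.0, 1.046, -0.034]
wrist_force: [-64.1, -5.4, 60.2]
finger_gap: 9.9
```

```bash
python3 b.py
```

```text
pos [543.3 161.3 118.5] q [ 0.303  0.213  1.948 -0.348  0.507  0.602] F [-64.1  -5.4  60.2] M [-1.23  5.19 -0.79] gap 9.9 t 12.2
rotvec tool [-0.0016  0.0009  0.0007] shift tool mm [-60.02  -0.14  -0.5 ]
F in bay(x,y,z) [-25.2  -7.4  84.1]
```

It reached the floor at 60.0 mm, with 84 N of axial force, under the limit. I'll relax, open and retreat along the axis.

>>> {"op": "play_rows", "data": {
  "motion": [0, 0, 0, -0.001, 0, 0, 1, 0, 0, 0, 0, 0, 0, 0.5, 0, 0, 0, 0, 0, 0, 0, 0, 0, 0, 0, 0, 0, 0, 0, 0, 0, 0, 0, 0, 0]
}}

```text
clock: 12.7
eef_pos: [543.1, 161.8, 120.3]
eef_rot: [0.002, 1.045, -0.032]
wrist_force: [0.4, -0.5, -0.2]
finger_gap: 38.2
```

```bash
python3 b.py
```

```text
pos [543.1 161.8 120.3] q [ 0.304  0.21   1.948 -0.347  0.508  0.601] F [ 0.4 -0.5 -0.2] M [-0.01  0.14  0.  ] gap 38.2 t 12.7
rotvec tool [-0.0015  0.0027 -0.0002] shift tool mm [-58.33  -0.53  -1.09]
F in bay(x,y,z) [ 0.3 -0.5 -0.4]
```

>>> {"op": "play_rows", "data": {
  "motion": [0, 0, 0, -0.005, 0, 0, 0, 0, 0, 0, -0.015, 0, 0, 0, 0, 0, 0, -0.02, 0, 0, 0, 0, 0, 0, -0.03, 0, 0, 0, 0, 0, 0, -0.03, 0, 0, 0, 0, 0, 0, -0.03, 0, 0, 0, 0, 0, 0, -0.02, 0, 0, 0, 0, 0, 0, 0, 0, 0, 0, 0, 0, 0, 0, 0, 0, 0]
}}

```text
clock: 13.6
eef_pos: [464.1, 164.0, 255.4]
eef_rot: [0.004, 1.045, -0.03]
wrist_force: [0.2, -0.1, -0.4]
finger_gap: 47.1
```

```bash
python3 b.py
python3 - <<'E'
from h import *
A=Rg(-1.85,30); bay=np.array([550.5,161,105]);B=np.c_[A[:,2],A[:,1],-A[:,0]]
off={"top":[.7,0,0],"side":[-2,0.3,0]}
for n in("side","top"):
    p,d=camera(n)
    c=p[105:205,220:320] if n=="side" else p[135:215,140:240]
    cv2.imwrite(f"pics/{n}5.png",cv2.resize(c,None,fx=6,fy=6,interpolation=cv2.INTER_CUBIC))
    cv2.imwrite(f"pics/{n}5f.png",p)
    W=cloud(n,d); q=(W-bay-np.array(off[n]))@B
    m=(abs(q[...,0])<15)&(abs(q[...,1])<40)&(q[...,2]>30)&(q[...,2]<65)
    Q=q[m]; t=Q[Q[:,2]>46]
    print(n,len(Q),"top z",np.percentile(Q[:,2],[50,90,97]).round(1),"top patch",t.mean(0).round(1),np.percentile(t,[3,97],axis=0).round(1).tolist())
    T=K(n)[3]
    for r in place_of(n,"cassette")[:4]: print(round(r["conf"],2),np.round(T[:3,:3]@r["at"]+T[:3,3],1),(((T[:3,:3]@r["at"]+T[:3,3])-bay)@B).round(1))
    for r in place_of(n,"blank")[:2]: print("blank",round(r["conf"],2),np.round(T[:3,:3]@r["at"]+T[:3,3],1))
E
```

```text
pos [464.1 164.  255.4] q [ 0.374 -0.132  1.957 -0.267  0.844  0.537] F [ 0.2 -0.1 -0.4] M [0.02 0.13 0.02] gap 47.1 t 13.6
rotvec tool [-0.0019  0.0018 -0.0011] shift tool mm [98.12 -0.29 -0.53]
F in bay(x,y,z) [-0.  -0.1 -0.5]
side 60 top z [49.1 51.5 52. ] top patch [-0.7 -3.2 49.9] [[-5.6, -30.0, 46.4], [3.9, 28.6, 52.2]]
0.87 [ 351.6 -273.6    4.3] [-210.4 -440.8    5.2]
0.79 [ 378.3 -419.5   -1.9] [-186.2 -585.7  -15.9]
0.44 [580.1 159.4  50.6] [ -1.6  -0.6 -61.9]
blank 0.89 [ 461.6 -225.4   11.9]
blank 0.61 [546.8  37.3  -3.3]
top 198 top z [47.7 51.3 52.2] top patch [-1.1  0.3 49.6] [[-6.6, -28.2, 46.2], [4.1, 28.9, 52.5]]
0.94 [579.6 157.   51.3] [ -1.6  -3.  -61.1]
0.6 [ 382.3 -422.4   -1.1] [-182.3 -588.5  -17.2]
0.42 [ 353.4 -274.9   -8.2] [-215.  -442.1   -6.5]
0.36 [ 545.7 -292.8    3.4] [ -42.2 -453.7  -92.9]
blank 0.68 [ 465.2 -231.6    7.6]
```

View pics/side5.png

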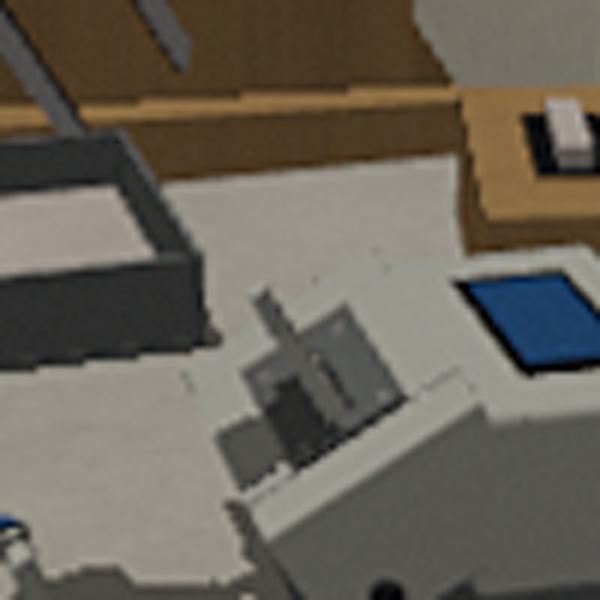

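View pics/top5f.png

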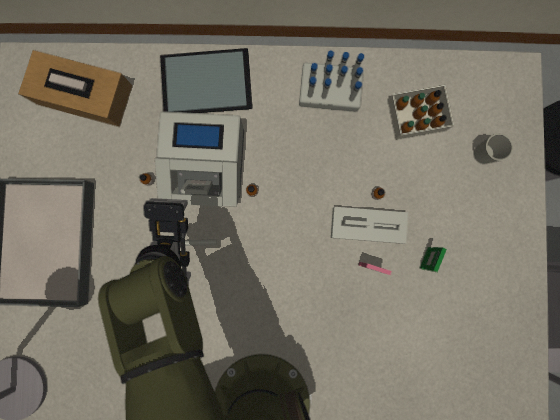

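The cassette stands in the slot (side crop around (300,350)) with its top about 50 mm above the face, and the gripper is clear. The bottles are at the same pixels as at the start, (147,179), (252,190) and (378,192). The blank is still in the rack, and the cassette's pocket is empty. I'll hand it in.

```bash
python3 -c "
from cell import *
print(sign_off())"
```

```text
the job is handed in; nothing more can be done
None
```

The cassette is in the reader's slot, seated on the bottom, and let go. I handed the job in at about 14 s. `sign_off()` gives no verdict, so the result rests on my own checks.

I gripped the tall notched slab across its thickness, lifted it out, carried it over and tilted it 30°. I found the slot about 4.5 mm to the -y side of nominal in the pictures and slid the cassette in along the slot's axis.

- **Catch and floor:** the spring catch showed as a small force from about 33 mm deep, which dropped away by about 59 mm. The cassette met the floor at 60.0 mm. The last push peaked at about 88 N at the wrist, more than I intended but under the 120 N limit.
- **Final position:** both cameras put its top about 50 mm above the face, which matches fully home. The networks put its underside 61 to 62 mm below the face, within their error. Across the slot, the images read 0.7 to 1.6 mm off centre, which is within the cameras' error.
- **Other items:** the bottles and the blanking plate are where they started. The pen lay in the arm's shadow in the last picture, so I could only see it faintly, but nothing came near it.
- **Gripper:** open, clear of everything, and the wrist reads no load.

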